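Square a spectacle case in the jig

ROBOT

A 6-joint arm with a two-finger parallel gripper is mounted at the origin on the work surface. World frame = base frame: x ahead of the robot, y to its left, z up, the work surface at z = 0. Lengths are in m, angles in degrees, forces in N, time in s.
With the tool pointing down it reaches from about 0.3 to 0.75 m from the base axis. Payload 8.5 kg.
Tool frame: the origin (TCP) lies at the very end of the fingers, on their centre line; the grasp point (between the pads) lies 19 mm behind it (env.tcp_to_grasp is the distance from the TCP to the grasp point, in m); z points along the fingers, y is the line along which they close (so a half turn about z gives the same grasp; the last joint's range is limited). The gripper opens to 85 mm and grips with 20 to 120 N. Pads are 22 mm wide; open, the fingers measure 114 mm over their backs; the gripper's body (76 mm by 85 mm) begins 54 mm behind the grasp point. The pads swing forward as they close: fully open they stand 13 mm farther back than shut.
Start: joints at [-81.205, 21.807, 74.336, -0, 83.858, -12.336], TCP at [0.198, -0.513, 0.231] pointing down, gripper open.
Joint ranges: [-178.18, 178.18], [-50.72, 133.34], [12.68, 142.11], [-81.47, 261.47], [9.98, 163.14], [-165.26, 165.26]. Speed limits (degrees/s): [136.94, 136.94, 180, 180, 180, 180].

INTERFACE

Orientations are given as a 3x3 rotation matrix whose columns are the frame's x, y, z axes.
In Python, from rig import status, get_image, env gives the robot as it stands.
- The arm moves only by the shell command python3 -m handwheel 'ROWS' [FORCE]. ROWS is text: rows parted by semicolons, each of 7 numbers parted by spaces: the shift along the world's x, y, z in cm, then the turn, a rotation vector about the world's x, y, z in degrees, then the opening, from 0 (shut) to 1 (fully open). In form: dx dy dz wx wy wz gripper; .... A call has 1 to 8 rows; each row is the pose to reach, as a shift and turn from the pose commanded when the call began; what a row does not reach only later rows make up. A row lasts 1/12 s, in which the tool goes at most 41.7 mm and 7.16 degrees, less where a joint would pass 70% of its speed; a pose out of reach is approached as far as the arm can. A call with a gripper value outside its range is refused whole. The fingers move at their own pace and stop on an object; FORCE is the grip in N (left out, the last holds). Time passes only in rows, so rows that repeat a pose let the fingers close. It gives the time, the measured TCP pose, the force, the opening and the grip force at its end, in the units of the state.
- status.observe(): the state, without advancing time (a new reading comes with each control period).
- get_image(name): name is "scene" or "top" or "wrist"; returns a dict with "color" (420x560x3 uint8, red, green, blue), "vertical_fov" (degrees; the focal length in pixels is half the picture's height over the tangent of half this angle, whatever the lens; pixels are square), "cx", "cy" (the principal point, pixels), "k1" (the pictures are not rectified: a ray, as slopes to the right and down, at radius r is drawn at 1 + k1 r^2 times it, then the intrinsics apply), "xyz" and "orientation" of the camera in the world. Camera axes: x right, y down, z forward; pixel columns grow to the right and rows downward; lengths in m; the calibration is good to about 2 mm. A picture is of the moment at which its call begins. There is no depth.
- env.close_job(): hands the job in; it is judged then, once.
The state is a dict: "time_s": time; "q": joint angles; "qvel": joint speeds; "joint_efforts": joint torques, N m; "position": TCP position; "tool_rot": TCP orientation; "ft_force": force on the tool from outside, world axes, zero at the start; "wrist_torque": the same for the moment, N m; "grip_width": finger opening in m; "gripper_force": force on a finger pad.
Only numpy, scipy, OpenCV 4.12 (cv2) and the standard library are available. Lean on these libraries where they do the work, as an engineer would, in place of code of your own. Each camera call takes 0.05 s, during which the arm holds its last target. There are 200 camera calls.

TASK

Push the large spectacle case along the bench, never lifting it, until its long side lies flat against the rail of the aluminium jig. Then push the jig's sliding jaw along the rail until it has moved the case up against the end stop and the case sits snugly between jaw and stop, and draw the hand clear. Nothing needs gripping, and the other things on the bench stay where they are.

Things in the scene. Friction and masses are not known exactly. Their poses are not given: they have to be found in the camera images.
- case: the large closed spectacle case, a black box with rounded edges, loose, 0.11 to 0.24 kg: 64 mm along its x, 160 mm along its y, 44 mm high. Origin at the centre of its underside, z up. It starts on the robot's side of the rail, its y within 0.35 rad of the jig's y, its +y end towards the jaw.
- jig: aluminium L-shaped jig fixed to the bench, turned -0.08 to 0.25 rad. Origin: the inner corner at bench level. Rail: along jig y from -25 to 375 mm, front face at x = 0 looking to jig -x (the robot), 22 mm thick, 30 mm high. End stop: from the corner out to jig x = -70 mm, inner face at y = 0 looking to jig +y, 20 mm thick, 30 mm high.
- home (a point): on the bench in the jig, at jig x = -32, y = 80 mm, axes as the jig's: where the origin of the large case lies when it is fully home
- jaw (a joint): position of the sliding jaw along the rail in m: 0 = fully open; grows towards the end stop (inner face at jig y = 0.300 - value), travel 0.20. Starts at 0 to 0.045; 0.140 when closed on the case against the stop. About 3 N of friction; it stays where it is left.
- jaw_inner (a point): centre of the jaw's inner face (towards the end stop and the case), 36 mm in front of the rail's face, 24.5 mm above the bench. The jaw is a grey upright plate 16 mm thick along jig y, at jig x = -71 to -1 mm, 3 to 46 mm above the bench, with a saddle over the rail: jig x = -29 to 33 mm, 40 mm along jig y from the inner face, 34 to 46 mm above the bench.
- jaw_outer (a point): centre of the jaw plate's outer face (the one away from the case), 16 mm beyond jaw_inner along jig +y: push here along jig -y. From jig x = -29 mm towards the rail the saddle juts out 24 mm beyond this face.
- slim_case: bystander: a slim black spectacle case, 40 x 150 x 24 mm, origin under its centre, long axis y
- glue: bystander: upright glue bottle, 38 mm across, 85 mm high, origin under its centre
- tape: bystander: roll of paper tape lying flat, 90 mm across, 24 mm high, origin under its centre
- screwdriver: bystander: screwdriver lying on the bench beyond the jig, 150 mm long
- pot: bystander: steel pot of small screwdrivers, 72 mm across, 160 mm high overall, origin under its centre
- lens_tray: bystander: low white three-compartment tray beyond the jig, 70 x 150 x 22 mm, origin under its centre
- pliers: bystander: pliers lying on the bench on the right of the robot, 125 mm long, origin at the pivot

How it is judged (in metres and radians):
On the way, in this order (a step that is already met when the one before it is completed fails the run):
1. the large case lies with its long side flat against the rail, on the bench (x of case in the frame of jig above -0.036 m and angle between the y axis of case and the y axis of jig, either way round below 0.05 rad and height (world z) of case below 0.004 m), for 0.2 s.
2. the jaw has closed the case up against the end stop, the case still flat against the rail (all of step 1 and y of case in the frame of jig between 0.076 and 0.084 m and y of jaw_inner in the frame of case below 0.084 m), for 0.2 s.
At the end, for the whole second after the job is handed in: the large case lies on the bench within 4 mm of the rail and parallel to it within 0.05 rad, within 4 mm of the end stop, the jaw within 4 mm of its other end, all at rest (all of step 2 and linear speed of case below 0.02 m/s); the robot touches nothing.
It fails at once if the large case is lifted off the bench or tipped (height (world z) of case above 0.01 m or angle between case's own z axis and vertical above 0.2 rad).
It fails at once if another thing on the bench is moved more than 20 mm or knocked over (distance of any of slim_case, glue, tape, screwdriver, pot, lens_tray, pliers from where it was at the start of the episode above 0.02 m or angle between any of glue, pot's own z axis and vertical above 0.5 rad).
It also fails if it takes over 48 s, if anything falls off the work surface, if the arm or the gripper's body presses on something with over 40 N, if the wrist force passes 120 N, or if a joint passes its speed limit or range.

## Working session

There is one attempt and no reset: what is moved stays moved. The work goes in short steps, Python scripts to look and compute and a shell command to move; the robot and the scene stay as the last step left them, time stands still between calls to the robot, and variables do not carry over. Pictures are saved under pics/ and viewed, at most 10 in all, crops included, and the job is handed in when it is done.

```bash
mkdir -p pics; ls; cat > h.py <<'E'
import numpy as np, cv2
from rig import status, get_image, env
def K(im):
    h,w=im["color"].shape[:2]; f=h/2/np.tan(np.radians(im["vertical_fov"])/2)
    return np.array([[f,0,im["cx"]],[0,f,im["cy"]],[0,0,1]]), np.array([im["k1"],0,0,0,0.])
def ray(im,px,z=0.0):
    k,d=K(im); p=cv2.undistortPoints(np.array(px,float).reshape(-1,1,2),k,d).reshape(-1,2)
    r=np.c_[p,np.ones(len(p))]@np.array(im["orientation"]).T; o=np.array(im["xyz"])
    return o+r*((z-o[2])/r[:,2])[:,None]
def proj(im,P):
    k,d=K(im); R=np.array(im["orientation"]).T; t=-R@np.array(im["xyz"])
    return cv2.projectPoints(np.array(P,float).reshape(-1,1,3),cv2.Rodrigues(R)[0],t,k,d)[0].reshape(-1,2)
def save(im,n,s=1): cv2.imwrite(f"pics/{n}.png",cv2.resize(im["color"][:,:,::-1],None,fx=s,fy=s))
E
python3 - <<'E'
from h import *
for n in("top","scene"):
    im=get_image(n); save(im,n+"0",1.4); print(n,im["xyz"],im["k1"],im["vertical_fov"],np.round(im["orientation"],3).tolist())
E
```

```text
pics
top [ 0.44353063 -0.01041982  1.2920224 ] -0.034811549766613985 48.06454234267176 [[0.025, -0.991, 0.132], [-1.0, -0.023, 0.017], [-0.014, -0.133, -0.991]]
scene [ 1.20286465 -0.25401099  0.86212754] -0.12525319564277934 53.52666028923761 [[0.401, 0.719, -0.567], [0.916, -0.311, 0.253], [0.006, -0.621, -0.784]]
```

View pics/top0.png

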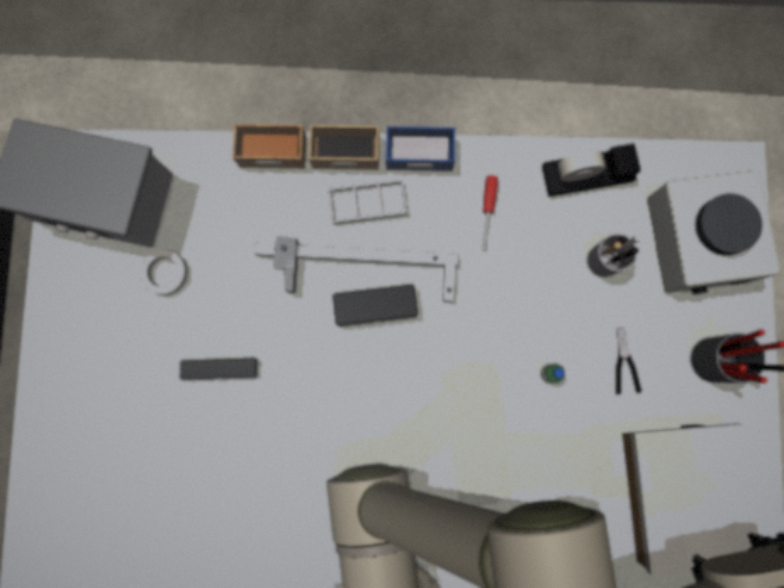

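View pics/scene0.png

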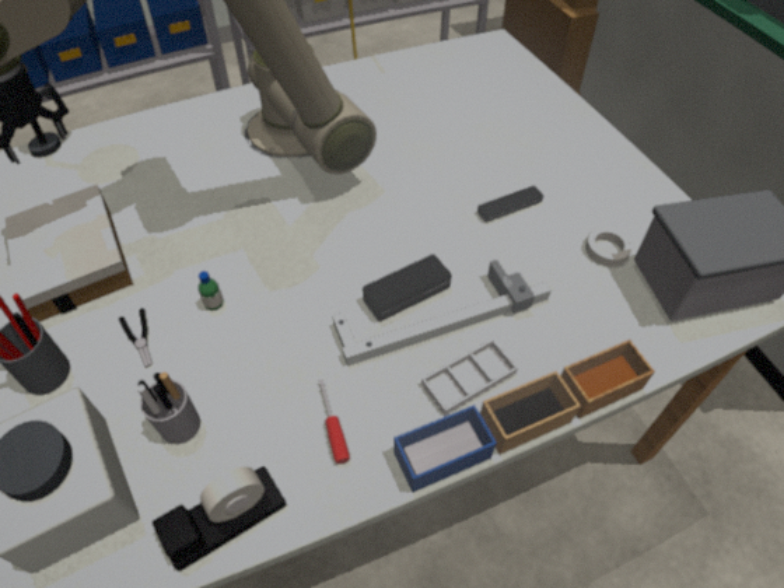

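The top view (1.4x scale) has the case at about (375,305), the stop at (450,280), and the jaw at (288,265). The slim case, at (218,369), and the tape, at (166,273), are to the left. I'll crop the jig and measure it.

```bash
python3 - <<'E'
from h import *
im=get_image("top"); c=im["color"]
cr=cv2.resize(c[160:250,170:340,::-1],None,fx=4.6,fy=4.6,interpolation=cv2.INTER_CUBIC); cv2.imwrite("pics/crop0.png",cr)
g=cv2.cvtColor(c,cv2.COLOR_RGB2GRAY); m=np.zeros_like(g); m[195:240,228:305]=(g[195:240,228:305]<85)*255
cs=max(cv2.findContours(m,0,2)[0],key=cv2.contourArea); b=cv2.boxPoints(cv2.minAreaRect(cs)); print(b, cv2.contourArea(cs))
print(np.round(ray(im,b,0.03),3))
print("cam",np.round(ray(im,[[268,216]],0.03),3))
for n,p,z in(("slim",(218/1.4,369/1.4),.024),("tape",(166/1.4,273/1.4),.024),("jaw",(288/1.4,250/1.4),.046),("cornerTop",(445/1.4,265/1.4),.03),("glue",(555/1.4,373/1.4),.085),("railL",(258/1.4,256/1.4),.03)): print(n,np.round(ray(im,[p],z),3))
E
```

```text
[[237.55226 209.83902]
 [295.44608 202.9469 ]
 [298.19342 226.0246 ]
 [240.29959 232.91672]] 1266.0
[[ 0.608  0.122  0.03 ]
 [ 0.63  -0.034  0.03 ]
 [ 0.568 -0.043  0.03 ]
 [ 0.545  0.112  0.03 ]]
cam [[0.593 0.039 0.03 ]]
slim [[0.458 0.338 0.024]]
tape [[0.642 0.452 0.024]]
jaw [[0.689 0.21  0.046]]
cornerTop [[ 0.669 -0.094  0.03 ]]
glue [[ 0.465 -0.293  0.085]]
railL [[0.679 0.271 0.03 ]]
```

View pics/crop0.png

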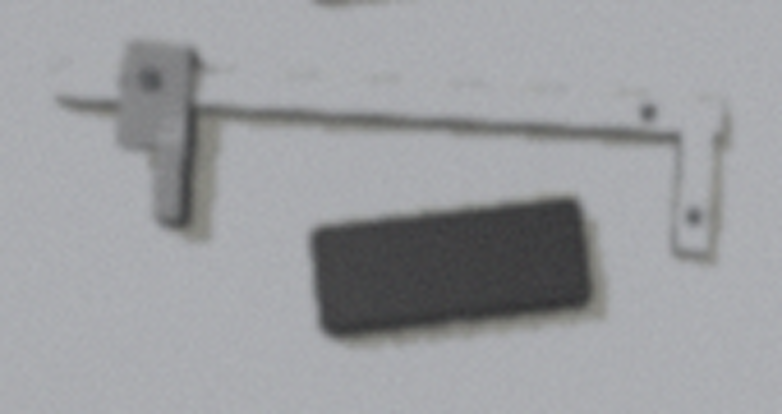

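The crop (4.6x, offset 170,160) shows three things:
- **Rail:** the top front edge runs from (200,106) to (678,132).
- **Jaw:** the plate's inner edge is from (190,110) to (184,220), and its outer edge is at about (158,180).
- **Case:** it spans (312,230) to (590,300).

```bash
python3 - <<'E'
from h import *
im=get_image("top")
P=lambda x,y,z: ray(im,[(170+(x+.5)/4.6-.5,160+(y+.5)/4.6-.5)],z)[0]
a,b=P(200,106,.03),P(678,132,.03); st=P(675,250,.03)
y=(a-b)[:2]; y/=np.linalg.norm(y); th=np.arctan2(-y[0],y[1]); x=np.array([y[1],-y[0]])
C=b[:2]; print("corner",C,"th",th,"deg",np.degrees(th),"jigx",x,"jigy",y)
J=lambda p:np.round([(p[:2]-C)@x,(p[:2]-C)@y],4)
for n,q in dict(stopend=(675,250,.03),jawin_top=(190,110,.046),jawin_end=(184,222,.046),jawout=(158,190,.046),jawouttip=(162,220,.046)).items(): print(n,J(P(*q)),P(*q))
for n,q in dict(tl=(312,228,.044),tr=(580,198,.044),br=(592,302,.03),bl=(325,335,.03)).items(): print(n,J(P(*q)),P(*q))
s=status.observe(); print(s["position"],np.round(s["tool_rot"],3).tolist(),s["time_s"],s["q"])
E
```

```text
corner [ 0.67165767 -0.09198765] th -0.03314590187296674 deg -1.8991202854757647 jigx [ 0.99945072 -0.03313983] jigy [0.03313983 0.99945072]
stopend [-0.0703 -0.0015] [ 0.60137852 -0.09119459  0.03      ]
jawin_top [-0.0056  0.2869] [0.67554342 0.19490625 0.046     ]
jawin_end [-0.0719  0.2853] [0.60924006 0.1954922  0.046     ]
jawout [-0.054   0.3019] [0.62772565 0.21154896 0.046     ]
jawouttip [-0.0715  0.2982] [0.6101223  0.20840053 0.046     ]
tl [-0.071   0.2107] [0.6076843 0.1209256 0.044    ]
tr [-0.0447  0.0559] [ 0.62885727 -0.03462422  0.044     ]
br [-0.1036  0.0454] [ 0.56962652 -0.04313047  0.03      ]
bl [-0.1318  0.2002] [0.54660554 0.11250609 0.03      ]
[ 0.19824784 -0.51285527  0.23096238] [[0.933, 0.361, -0.0], [0.361, -0.933, 0.001], [0.0, -0.001, -1.0]] 0.2 [-8.12046851e+01  2.18281130e+01  7.43626895e+01 -3.41652810e-04
  8.38571317e+01 -1.23373488e+01]
```

```bash
python3 -m handwheel '30.3 55.7 0 0 0 -23 1;30.3 55.7 0 0 0 -23 1;30.3 55.7 0 0 0 -23 1;30.3 55.7 0 0 0 -23 1;30.3 55.7 0 0 0 -23 1;30.3 55.7 0 0 0 -23 1;30.3 55.7 0 0 0 -23 1;30.3 55.7 0 0 0 -23 1'
```

```text
time_s: 0.87
position: [0.3576, -0.219, 0.2314]
tool_rot: [[0.999, -0.033, 0.0], [-0.033, -0.999, -0.0], [0.0, 0.0, -1.0]]
ft_force: [1.5, -0.7, 0.6]
grip_width: 0.0853
gripper_force: 0.0
```

```bash
python3 -m handwheel '14.3 26.3 0 0 0 0 1;14.3 26.3 0 0 0 0 1;14.3 26.3 0 0 0 0 1;14.3 26.3 0 0 0 0 1;14.3 26.3 0 0 0 0 1;14.3 26.3 0 0 0 0 1;14.3 26.3 0 0 0 0 1;14.3 26.3 0 0 0 0 1'
python3 - <<'E'
from h import *
im=get_image("wrist"); save(im,"w1",1.4); s=status.observe(); print(s["position"],s["q"],im["xyz"])
E
```

```text
time_s: 1.53
position: [0.5016, 0.0467, 0.231]
tool_rot: [[1.0, -0.028, 0.0], [-0.028, -1.0, 0.001], [0.0, -0.001, -1.0]]
ft_force: [-0.0, -0.4, -1.0]
grip_width: 0.0853
gripper_force: 0.0
[0.50118874 0.04546295 0.23087167] [-8.33988881e+00  1.71361879e+01  8.15824674e+01  3.98715786e-02
  8.13018382e+01  8.32546601e+01] [0.58342342 0.04433151 0.37371775]
```

View pics/w1.png

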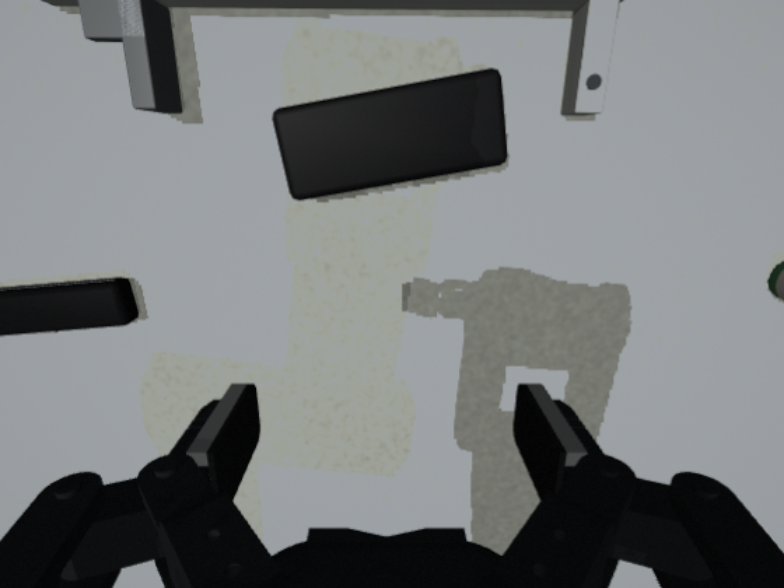

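The wrist view (1.4x) shows the case from (275,110) to (507,160), with the jaw at (150,60) and the stop at (595,60). The ground below the hand is clear, so I'll go down and start pushing.

```bash
python3 -m handwheel '0 0 -20 0 0 0 1;0 0 -20 0 0 0 1;0 0 -20 0 0 0 1;0 0 -20 0 0 0 1;0 0 -20 0 0 0 1;0 0 -22 0 0 0 1;0 0 -22.3 0 0 0 1;0 0 -22.3 0 0 0 1' && python3 -m handwheel '1.5 0 0 0 0 0 1;3 -0.1 0 0 0 0 1;3.5 -0.1 0 0 0 0 1;4 -0.1 0 0 0 0 1;4.5 -0.15 0 0 0 0 1;5 -0.17 0 0 0 0 1;5.5 -0.18 0 0 0 0 1;5.5 -0.18 0 0 0 0 1'
python3 - <<'E'
from h import *
im=get_image("wrist"); save(im,"w2",1.4)
E
```

```text
time_s: 2.25
position: [0.4996, 0.0412, 0.0079]
tool_rot: [[0.999, -0.034, -0.002], [-0.034, -0.999, 0.0], [-0.002, -0.0, -1.0]]
ft_force: [-0.5, 0.2, 0.9]
grip_width: 0.0851
gripper_force: 0.0
time_s: 2.92
position: [0.556, 0.0401, 0.0085]
tool_rot: [[0.999, -0.033, 0.001], [-0.033, -0.999, -0.0], [0.001, 0.0, -1.0]]
ft_force: [-0.8, -1.1, 0.7]
grip_width: 0.0858
gripper_force: 0.0
```

View pics/w2.png

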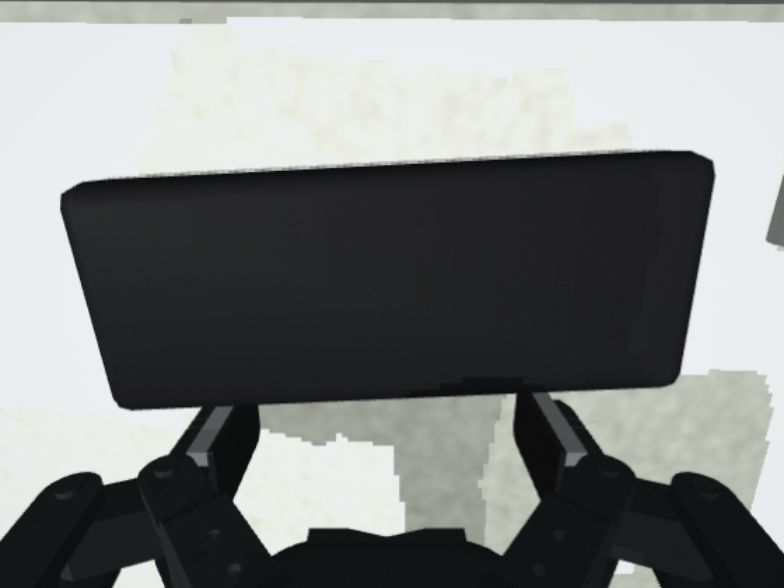

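The case is aligning. Its far edge now runs only from (80,185) to (695,152), and the gap to the rail at the top is still open. I'll keep pushing.

```bash
python3 -m handwheel '0.5 -0.02 0 0 0 0 1;1 -0.03 0 0 0 0 1;1.5 -0.05 0 0 0 0 1;2 -0.07 0 0 0 0 1;2.5 -0.08 0 0 0 0 1;3 -0.1 0 0 0 0 1;3.5 -0.12 0 0 0 0 1;4 -0.13 0 0 0 0 1' && python3 -m handwheel '0.1 0 0 0 0 0 1;0.2 0 0 0 0 0 1;0.3 -0.01 0 0 0 0 1;0.4 -0.01 0 0 0 0 1;0.4 -0.01 0 0 0 0 1'
```

```text
time_s: 3.63
position: [0.5957, 0.0389, 0.0082]
tool_rot: [[0.999, -0.033, -0.0], [-0.033, -0.999, 0.0], [-0.0, -0.0, -1.0]]
ft_force: [-1.6, 0.3, -0.2]
grip_width: 0.0855
gripper_force: 0.5
time_s: 4.05
position: [0.5993, 0.0388, 0.0083]
tool_rot: [[0.999, -0.033, 0.0], [-0.033, -0.999, 0.0], [0.0, -0.0, -1.0]]
ft_force: [0.1, 0.3, -0.6]
grip_width: 0.0856
gripper_force: 0.1
```

```bash
python3 -m handwheel '0.1 0 0 0 0 0 1;0.2 0 0 0 0 0 1;0.3 -0.01 0 0 0 0 1;0.4 -0.01 0 0 0 0 1;0.4 -0.01 0 0 0 0 1'
python3 - <<'E'
from h import *
im=get_image("top"); c=im["color"]
cv2.imwrite("pics/t2.png",cv2.resize(c[160:250,170:340,::-1],None,fx=4.6,fy=4.6,interpolation=cv2.INTER_CUBIC))
im=get_image("wrist"); save(im,"w3",1.4)
E
```

```text
time_s: 4.47
position: [0.6023, 0.0389, 0.0083]
tool_rot: [[0.999, -0.033, -0.002], [-0.033, -0.999, 0.0], [-0.002, -0.0, -1.0]]
ft_force: [-6.6, -0.2, 3.1]
grip_width: 0.0852
gripper_force: 2.7
```

View pics/w3.png

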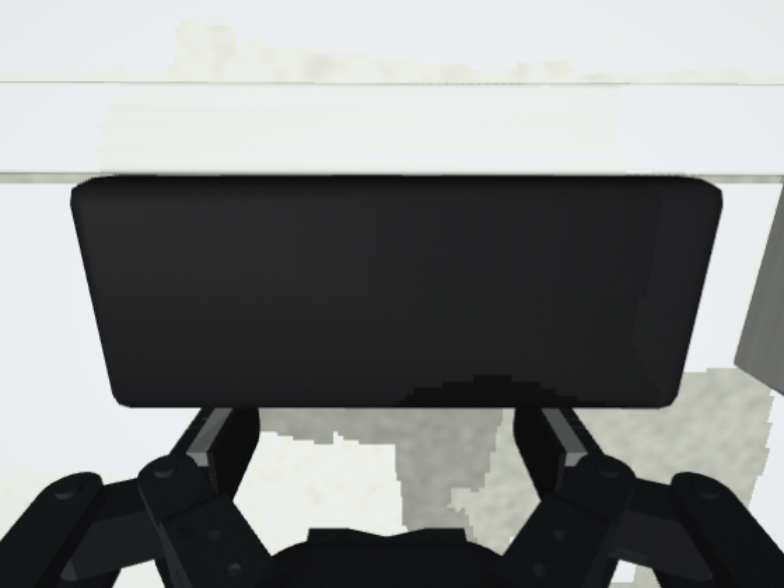

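The case lies flush along the rail (rows 176 to 180 across the full length) with 6.6 N of contact force. I'll press briefly to settle it, then back off, rise and close the fingers.

```bash
python3 -m handwheel '0.1 0 0 0 0 0 1;0.1 0 0 0 0 0 1;0.1 0 0 0 0 0 1;0.1 0 0 0 0 0 1' && python3 -m handwheel '-1 0 0 0 0 0 1;-4 0.1 0 0 0 0 1;-4 0.1 2 0 0 0 0;-4 0.1 6 0 0 0 0;-4 0.1 10 0 0 0 0;-4 3 12 0 0 0 0;-3 7 12 0 0 0 0;-2 11 12 0 0 0 0'
```

```text
time_s: 4.9
position: [0.6024, 0.0389, 0.0083]
tool_rot: [[0.999, -0.033, -0.004], [-0.033, -0.999, 0.0], [-0.004, -0.0, -1.0]]
ft_force: [-9.6, -0.4, 6.0]
grip_width: 0.0852
gripper_force: 4.8
time_s: 5.57
position: [0.5852, 0.1495, 0.1307]
tool_rot: [[0.999, -0.035, 0.005], [-0.035, -0.999, 0.0], [0.005, -0.0, -1.0]]
ft_force: [-0.1, 0.0, -0.5]
grip_width: 0.0121
gripper_force: 0.0
```

```bash
python3 -m handwheel '4.6 10.7 0 0 0 0 0;4.6 10.7 0 0 0 0 0;4.6 10.7 0 0 0 0 0;4.6 10.7 -3 0 0 0 0;4.6 10.7 -6 0 0 0 0;4.6 10.7 -6 0 0 0 0'
python3 - <<'E'
from h import *
im=get_image("wrist"); save(im,"w4",1.4)
im=get_image("top"); c=im["color"]; cv2.imwrite("pics/t3.png",cv2.resize(c[160:250,170:340,::-1],None,fx=4.6,fy=4.6,interpolation=cv2.INTER_CUBIC))
J=lambda p:[.6717-0 + p[0]*.99945+p[1]*.03314,-.092-p[0]*.03314+p[1]*.99945,p[2]]
print(status.observe()["position"])
E
```

```text
time_s: 6.07
position: [0.6275, 0.2558, 0.0623]
tool_rot: [[0.999, -0.032, -0.01], [-0.032, -0.999, -0.002], [-0.01, 0.002, -1.0]]
ft_force: [-1.3, -0.5, -1.5]
grip_width: 0.0001
gripper_force: 0.0
[0.63015572 0.25560643 0.06830366]
```

View pics/w4.png

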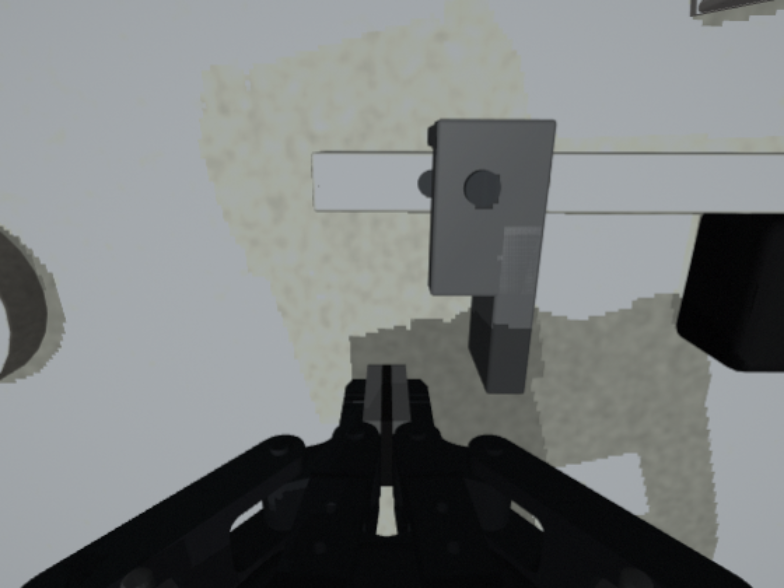

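The shut fingers at (387,375) sit just outside the jaw plate, whose outer face is at about (485,340), and the saddle is ahead of them. I'll lower the hand and push along jig -y.

```bash
python3 -m handwheel '0 0 -2 0 0 0 0;0 0 -4.3 0 0 0 0;0 0 -4.3 0 0 0 0' && python3 -m handwheel '-0.02 -0.5 0 0 0 0 0;-0.03 -1 0 0 0 0 0;-0.05 -1.5 0 0 0 0 0;-0.07 -2 0 0 0 0 0;-0.08 -2.5 0 0 0 0 0;-0.1 -3 0 0 0 0 0;-0.12 -3.5 0 0 0 0 0;-0.13 -4 0 0 0 0 0'
```

```text
time_s: 6.42
position: [0.6294, 0.255, 0.0239]
tool_rot: [[0.999, -0.033, -0.003], [-0.033, -0.999, -0.001], [-0.003, 0.001, -1.0]]
ft_force: [-0.0, -0.0, -0.9]
grip_width: 0.0005
gripper_force: 0.0
time_s: 7.08
position: [0.6292, 0.2157, 0.0259]
tool_rot: [[0.999, -0.032, 0.001], [-0.032, -0.999, 0.001], [0.001, -0.001, -1.0]]
ft_force: [1.5, 4.0, 3.2]
grip_width: -0.0002
gripper_force: 1.7
```

```bash
python3 -m handwheel '-0.02 -0.5 0 0 0 0 0;-0.03 -1 0 0 0 0 0;-0.05 -1.5 0 0 0 0 0;-0.07 -2 0 0 0 0 0;-0.08 -2.5 0 0 0 0 0;-0.1 -3 0 0 0 0 0;-0.12 -3.5 0 0 0 0 0;-0.13 -4 0 0 0 0 0' && python3 -m handwheel '-0.02 -0.5 0 0 0 0 0;-0.03 -1 0 0 0 0 0;-0.05 -1.5 0 0 0 0 0;-0.07 -2 0 0 0 0 0;-0.08 -2.5 0 0 0 0 0;-0.1 -3 0 0 0 0 0;-0.12 -3.5 0 0 0 0 0;-0.13 -4 0 0 0 0 0'
python3 - <<'E'
from h import *
im=get_image("wrist"); save(im,"w5",1.4)
im=get_image("top"); c=im["color"]; cv2.imwrite("pics/t4.png",cv2.resize(c[160:250,170:340,::-1],None,fx=4.6,fy=4.6,interpolation=cv2.INTER_CUBIC))
E
```

```text
time_s: 7.75
position: [0.6275, 0.1752, 0.0253]
tool_rot: [[0.999, -0.033, -0.0], [-0.033, -0.999, 0.0], [-0.0, -0.0, -1.0]]
ft_force: [0.4, 3.2, 3.0]
grip_width: 0.0001
gripper_force: 1.6
time_s: 8.42
position: [0.6261, 0.1354, 0.0253]
tool_rot: [[0.999, -0.033, -0.0], [-0.033, -0.999, 0.0], [-0.0, -0.0, -1.0]]
ft_force: [0.3, 3.8, 3.2]
grip_width: -0.0002
gripper_force: 2.3
```

View pics/w5.png

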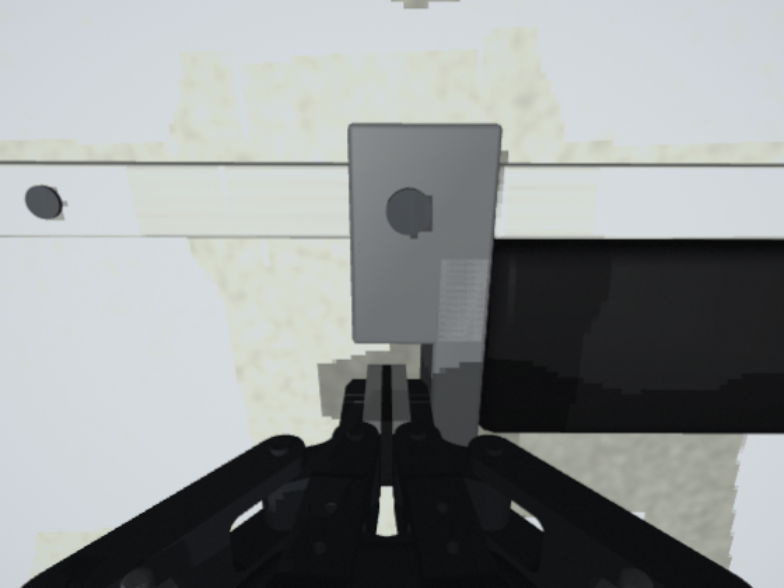

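The jaw's inner face at (490,330) has met the case, which is still flush with the rail along row 238. I'll push on, more slowly towards the end.

```bash
python3 -m handwheel '-0.01 -0.4 0 0 0 0 0;-0.03 -0.8 0 0 0 0 0;-0.04 -1.2 0 0 0 0 0;-0.05 -1.6 0 0 0 0 0;-0.07 -2 0 0 0 0 0;-0.08 -2.3 0 0 0 0 0;-0.08 -2.5 0 0 0 0 0;-0.08 -2.5 0 0 0 0 0' && python3 -m handwheel '0 -0.1 0 0 0 0 0;-0.01 -0.2 0 0 0 0 0;-0.01 -0.3 0 0 0 0 0;-0.01 -0.4 0 0 0 0 0;-0.02 -0.5 0 0 0 0 0;-0.02 -0.5 0 0 0 0 0'
```

```text
time_s: 9.18
position: [0.6252, 0.1101, 0.0251]
tool_rot: [[0.999, -0.033, -0.001], [-0.033, -0.999, -0.0], [-0.001, 0.0, -1.0]]
ft_force: [0.3, 0.0, -0.3]
grip_width: 0.0001
gripper_force: 0.3
time_s: 9.68
position: [0.6251, 0.1056, 0.0252]
tool_rot: [[0.999, -0.033, -0.0], [-0.033, -0.999, -0.0], [-0.0, 0.0, -1.0]]
ft_force: [-0.7, 3.8, -1.6]
grip_width: 0.0
gripper_force: 1.5
```

```bash
python3 -m handwheel '0 -0.1 0 0 0 0 0;-0.01 -0.2 0 0 0 0 0;-0.01 -0.3 0 0 0 0 0;-0.01 -0.3 0 0 0 0 0'; python3 -m handwheel '0 -0.1 0 0 0 0 0;-0.01 -0.2 0 0 0 0 0;-0.01 -0.2 0 0 0 0 0'
```

```text
time_s: 10.02
position: [0.625, 0.1025, 0.0252]
tool_rot: [[0.999, -0.033, -0.0], [-0.033, -0.999, -0.0], [-0.0, 0.0, -1.0]]
ft_force: [-1.4, 3.6, -1.8]
grip_width: 0.0001
gripper_force: 1.4
time_s: 10.27
position: [0.625, 0.1005, 0.0253]
tool_rot: [[0.999, -0.033, -0.0], [-0.033, -0.999, -0.0], [-0.0, 0.0, -1.0]]
ft_force: [-0.9, 4.0, -2.5]
grip_width: -0.0001
gripper_force: 1.5
```

```bash
for i in 1 ; do python3 -m handwheel '0 -0.1 0 0 0 0 0;-0.01 -0.2 0 0 0 0 0;-0.01 -0.3 0 0 0 0 0;-0.01 -0.3 0 0 0 0 0'; done; python3 -m handwheel '0 -0.1 0 0 0 0 0;-0.01 -0.2 0 0 0 0 0;-0.01 -0.2 0 0 0 0 0'
python3 - <<'E'
from h import *
im=get_image("wrist"); save(im,"w6",1.4)
im=get_image("top"); c=im["color"]; cv2.imwrite("pics/t5.png",cv2.resize(c[160:250,170:340,::-1],None,fx=4.6,fy=4.6,interpolation=cv2.INTER_CUBIC))
E
```

```text
time_s: 10.6
position: [0.6249, 0.0988, 0.0253]
tool_rot: [[0.999, -0.033, 0.0], [-0.033, -0.999, 0.002], [0.0, -0.002, -1.0]]
ft_force: [-0.5, 9.8, -2.9]
grip_width: 0.0002
gripper_force: 4.9
time_s: 10.85
position: [0.625, 0.0987, 0.0253]
tool_rot: [[0.999, -0.032, 0.001], [-0.032, -0.999, 0.005], [0.001, -0.005, -1.0]]
ft_force: [1.1, 19.0, -3.2]
grip_width: 0.0001
gripper_force: 9.4
```

View pics/t5.png

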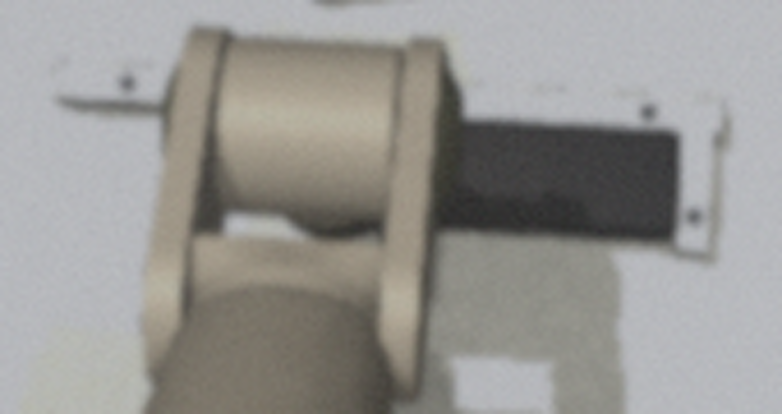

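The case touches the stop at (678,185) and lies along the rail, and the push force has risen to 19 N, so the jaw is closed. I'll hold briefly and draw the hand clear.

```bash
python3 -m handwheel '0 0 0 0 0 0 0;0 0 0 0 0 0 0;0 0 0 0 0 0 0;0.01 0.4 0 0 0 0 0;0.1 2.5 0 0 0 0 0;0.1 3.5 0 0 0 0 0' && python3 -m handwheel '0 0 4 0 0 0 0;0 0 8 0 0 0 0;0 0 12 0 0 0 0;-4 0 14 0 0 0 0;-8 0 14 0 0 0 0;-12 0 14 0 0 0 0;-15 0 14 0 0 0 0;-15 0 14 0 0 0 0'
python3 - <<'E'
from h import *
im=get_image("top"); c=im["color"]; cv2.imwrite("pics/t6.png",cv2.resize(c[150:290,100:360,::-1],None,fx=3,fy=3,interpolation=cv2.INTER_CUBIC))
E
```

```text
time_s: 11.45
position: [0.6266, 0.1313, 0.0259]
tool_rot: [[0.999, -0.033, 0.002], [-0.033, -0.999, -0.001], [0.002, 0.001, -1.0]]
ft_force: [-0.3, 0.1, -0.3]
grip_width: -0.0001
gripper_force: 0.0
time_s: 12.12
position: [0.4709, 0.1307, 0.166]
tool_rot: [[1.0, -0.031, -0.002], [-0.031, -1.0, -0.001], [-0.002, 0.001, -1.0]]
ft_force: [-0.1, -0.2, 0.6]
grip_width: -0.0005
gripper_force: 0.0
```

View pics/t6.png

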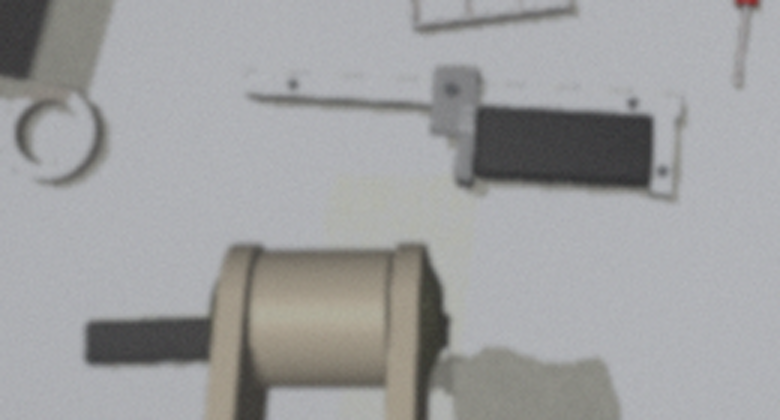

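The case sits snugly between the jaw (475,145) and the stop (652,150), parallel to the rail, and the hand is clear. Handing in.

```bash
python3 -c "
from rig import env
print(env.close_job())"
```

```text
the job is handed in; nothing more can be done
None
```

The job is handed in after about 12 s of robot time: the case lies flat against the rail, snug between the jaw and the end stop, and the hand is clear; the hand-in call gave no verdict.

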